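# Register a bisque tile in the stencilling jig and lower the stencil

## Task

Get the oblong tile ready for stencilling: take it out of the sorting tray, lay it flat on the jig board clear of the stops and let go of it, then slide it fully home, its end against the wooden end fence and its long side against both steel pins, and last swing the stencil frame down onto its rests. The fired tile must not be dropped, and the square and round tiles stay where they are in the tray.

Things in the scene. Friction and masses are not known exactly. Their poses are not given: they have to be found in the camera images.
- oblong_tile: the tile to stencil: plain cream bisque slab, 62 mm long (its x) x 42 wide (its y) x 12 thick, 60 g, same either way round; origin at the centre of its underside. It lies flat along one of the tray's three cells (which one varies). The cell is 50 mm wide: there it can be taken only by its ends. On the jig a finger at its end would stand between it and the end fence; take or push it another way
- square_tile: another cream bisque tile in the tray, 42 x 42 x 12 mm; origin at the centre of its underside; stays in its cell
- round_tile: another cream bisque tile in the tray, a disc of 42 mm diameter and 12 mm thick; origin at the centre of its underside; stays in its cell
- tray: fixed wooden sorting tray, 175 mm (its x axis) x 145 mm (its y axis), 19 mm high, three cells side by side along its x axis, each 50 mm wide and 133 mm long (along y), centred at x = -57, 0 and 57 mm; inner floor 6 mm above the bench; origin at the centre of its underside, on the bench
- jig: fixed dark stencilling board, top 18 mm above the bench, from -120 to 90 mm along its x axis and -120 to 100 mm along its y axis; origin on the bench below the tile's place. Beside the stops it bears two light wood rests for the frame, 13 mm high, 14 x 16 mm, at x = -77 and 77, y = 56 mm, and two hinge blocks at y = -108 mm
- nest (a point): point on the board's top at which the centre of the tile's underside comes when the tile is fully home, its length along the jig's x axis; axes as the jig's
- pins (a point): point on the board's top midway between two upright steel pins, 8 mm in diameter and 9 mm high, which stand 25 mm either side of it along the jig's x axis. The tile's long side goes against their +y sides (4 mm from this point). A finger of the gripper can stand between them: 42 mm clear
- end_fence (a point): foot of the face of the light wood end fence, a strip 50 mm long (jig's y), 14 mm thick and 9 mm high on the board; the face looks to the jig's -x, and the tile's end goes against it; this point is the middle of the face's lower edge
- stencil (a joint): angle of the stencil frame in rad: 0 is shut, level on the rests with its sheet 1 mm above the tile; it grows as the frame opens, to 1.95; it starts standing open at 1.6 to 1.85. The hinge is stiff: the frame stays where it is left; shutting it takes a push of about 1 to 4 N near its free edge
- hinge_line (a point): middle of the frame's hinge line, along the jig's x at y = -105 mm, 36 mm above the bench; opening turns the frame about +x; shut, it reaches from here to the jig's +y. Aluminium frame 170 mm wide (along the hinge line) and 10 mm thick (5 either side of the hinge plane) with a steel sheet; a wooden strip, 12 mm thick, runs along its free edge, 172 to 192 mm from the hinge line
- stencil_edge (a point): middle of the wooden strip on the frame's free edge, on the face that is uppermost when shut and looks away from the tile when open, 182 mm from the hinge line and 6 mm outside the hinge plane; z axis out of that face, y axis away from the hinge
There are look-alikes about, which are no part of the job. What is shaped like the oblong_tile but black or orange is not meant.

How it is judged:
On the way, in this order (a step that is already met when the one before it is completed fails the run):
1. the oblong tile is lifted out of the tray (z of oblong_tile in the frame of tray above 0.03 m), for 0.1 s.
2. the oblong tile lies flat on the jig board and is let go, not yet against the end fence (at least 4 mm short of it) (z of oblong_tile in the frame of nest between -0.002 and 0.002 m and horizontal distance between oblong_tile and nest below 0.11 m and x of oblong_tile in the frame of nest below -0.004 m and angle between oblong_tile's own z axis and vertical below 0.03 rad and contact force between the fingers and oblong_tile below 0.05 N), for 0.15 s.
3. the oblong tile is home against the end fence and both pins while the stencil is still up (x of oblong_tile in the frame of nest between -0.002 and 0.002 m and y of oblong_tile in the frame of nest between -0.002 and 0.002 m and z of oblong_tile in the frame of nest below 0.002 m and angle between the x axis of oblong_tile and the x axis of jig, either way round below 0.035 rad and value of joint stencil above 0.6 rad), for 0.2 s.
At the end, for the whole second after the job is handed in: The oblong tile lies flat and at rest on the jig board, its end within 2 mm of the end fence, its long side within 2 mm of the pins, square within 0.035 rad (2 degrees); the stencil frame is down on its rests (under 0.04 rad); the square and round tiles are where they were; nothing is touched (x of oblong_tile in the frame of nest between -0.002 and 0.002 m and y of oblong_tile in the frame of nest between -0.002 and 0.002 m and z of oblong_tile in the frame of nest below 0.002 m and angle between the x axis of oblong_tile and the x axis of jig, either way round below 0.035 rad and linear speed of oblong_tile below 0.02 m/s and value of joint stencil below 0.04 rad and contact force between the fingers and anything else below 0.1 N).
It fails at once if the tile is dropped: it moves faster than 0.6 m/s with no finger on it (a fall of about 18 mm) (linear speed of oblong_tile above 0.6 m/s and contact force between the fingers and oblong_tile below 0.05 N).
It fails at once if the square or the round tile is moved by more than 20 mm (distance of any of square_tile, round_tile from where it was at the start of the episode above 0.02 m).
It also fails if it takes over 58 s, if anything falls off the work surface, if the arm or the gripper's body presses on something with over 40 N, if the wrist force passes 120 N, or if a joint passes its speed limit or range.

## Robot

A 6-joint arm with a two-finger parallel gripper is mounted at the origin on the work surface. World frame = base frame: x ahead of the robot, y to its left, z up, the work surface at z = 0. Lengths are in m, angles in rad, forces in N, time in s.
With the tool pointing down it reaches from about 0.35 to 0.925 m from the base axis. Payload 6.4 kg.
Tool frame: the origin (TCP) lies between the finger pads; the fingertips stand 11 mm ahead of it and the grasp point (between the pads) lies 8 mm behind it; z points along the fingers, y is the line along which they close (so a half turn about z gives the same grasp; the last joint's range is limited). The gripper opens to 85 mm and grips with 20 to 120 N. Pads are 22 mm wide; open, the fingers measure 114 mm over their backs; the gripper's body (76 mm by 85 mm) begins 54 mm behind the grasp point. The pads swing forward as they close: fully open they stand 13 mm farther back than shut.
Start: joints at [-1.477, 0.245, 1.558, -0, 1.339, -0.174], TCP at [0.172, -0.627, 0.242] pointing down, gripper open.
Joint ranges: [-3.13, 3.13], [-1.02, 2.26], [0.13, 2.54], [-0.95, 4.09], [0.21, 2.88], [-2.74, 2.74]. Speed limits (rad/s): [2.57, 2.57, 3.14, 3.14, 3.14, 3.14].

## Interface

Orientations are given as a rotation vector (axis times angle).
In Python, from bench import arm, grab_frame, camera_params gives the robot as it stands.
- The arm moves only by the tool servo_tool, never from a script. Its arguments are lists of equal length, an entry for each row: "slide": the shift along the world's x, y, z in units of 10 cm (1.0 is 10 cm), a list of three; "dr": the turn, a rotation vector about the world's x, y, z in units of 360 degrees (1.0 is 360 degrees), a list of three. In form: {"slide": [[tx, ty, tz], ...], "dr": [[rx, ry, rz], ...]}. A call has 1 to 12 rows; each row is the pose to reach, as a shift and turn from the pose commanded when the call began, turning the shorter way round; what a row does not reach only later rows make up. A row lasts 1/12 s, in which the tool goes at most 41.7 mm and 7.16 degrees, less where a joint would pass 70% of its speed; a pose out of reach is approached as far as the arm can. A call with a number of a shift or a turn outside -1 to 1 is refused whole. A call with a gripper value outside its range is refused whole. "jaw" is the closure, from -1 (fully open) to 1 (shut), set as the call begins (left out, the last holds). The fingers move at their own pace and stop on an object; "squeeze" is the grip in N (left out, the last holds). Time passes only in rows, so rows that repeat a pose let the fingers close. It gives the time, the measured TCP pose, the force, the opening and the grip force at its end, in the units of the state.
- arm.get_obs(): the state, without advancing time (a new reading comes with each control period).
- grab_frame(name): name is "side" or "top" or "wrist"; returns the picture (400x640x3 uint8, blue, green, red); there is no depth.
- camera_params(name): a dict with "camera_matrix" (3x3 intrinsics, pixels), "position" and "orientation" of the camera in the world; the wrist camera has in their place "hand_eye" (4x4, takes a point from camera to tool coordinates, whose origin is the TCP and whose axes are the flange's). Camera axes: x right, y down, z forward; pixel columns grow to the right and rows downward; lengths in m; the calibration is good to about 2 mm. A picture is of the moment at which its call begins: read the wrist's pose just before it. camera_params takes no time and is no camera call.
- arm.job_done(): hands the job in; it is judged then, once.
The state is a dict: "time": time; "joints": joint angles; "qvel": joint speeds; "tau": joint torques, N m; "ee_pos": TCP position; "tool_rot": TCP orientation; "force": force on the tool from outside, world axes, zero at the start; "ft_torque": the same for the moment, N m; "grip_width": finger opening in m; "finger_force": force on a finger pad.
Only numpy, scipy, OpenCV 4.12 (cv2) and the standard library are available. Lean on these libraries where they do the work, as an engineer would, in place of code of your own. Each camera call takes 0.05 s, during which the arm holds its last target. There are 200 camera calls.

## Working session

There is one attempt and no reset: what is moved stays moved. The work goes in short steps, Python scripts to look and compute and a tool call to move; the robot and the scene stay as the last step left them, time stands still between calls to the robot, and variables do not carry over. Pictures are saved under pics/ and viewed, at most 10 in all, crops included, and the job is handed in when it is done.

Besides the shell and the picture viewer there is one more tool, called after ">>>" in YAML: its name, and indented under it one key for each argument. servo_tool: Moves the arm, as the interface text tells. Its arguments: {"type":"object","properties":{"slide":{"type":"array","items":{"type":"array","items":{"type":"number"}}},"dr":{"type":"array","items":{"type":"array","items":{"type":"number"}}},"jaw":{"type":"number"},"squeeze":{"type":"number"}},"required":["slide","dr"]}

```bash
mkdir -p pics; ls
python3 - <<'E'
from bench import arm, grab_frame, camera_params
import cv2
o=arm.get_obs();print(o['time'],o['ee_pos'],o['tool_rot'],o['grip_width'],o['force'])
for n in ['top','side','wrist']:
    p=camera_params(n);print(n,p); cv2.imwrite(f'pics/{n}0.png',grab_frame(n))
E
```

```text
pics
0.0 [ 0.17194331 -0.62628129  0.24116382] [-3.11149920e+00 -4.19193856e-01 -9.38540049e-05] 0.08559902906585215 [-0.16117728 -0.03014175  0.09830204]
top {'camera_matrix': array([[518.95488646,   0.        , 314.61756526],
       [  0.        , 518.95488646, 201.060215  ],
       [  0.        ,   0.        ,   1.        ]]), 'position': array([0.40003826, 0.02986984, 0.97671959]), 'orientation': array([-2.16801809,  2.14529017, -0.09004067])}
side {'camera_matrix': array([[478.20006235,   0.        , 323.18731977],
       [  0.        , 478.20006235, 202.07309286],
       [  0.        ,   0.        ,   1.        ]]), 'position': array([0.06757883, 0.44784652, 0.70896137]), 'orientation': array([-1.0022431 ,  2.51038849, -0.93673291])}
wrist {'camera_matrix': array([[297.17715707,   0.        , 317.93783337],
       [  0.        , 297.17715707, 200.03629494],
       [  0.        ,   0.        ,   1.        ]]), 'hand_eye': array([[ 7.80840435e-04, -9.62921284e-01, -2.69781375e-01,
         6.81552446e-02],
       [ 9.99999190e-01,  1.02294758e-03, -7.56828359e-04,
         6.77407919e-04],
       [ 1.00473834e-03, -2.69780566e-01,  9.62921303e-01,
        -1.32647736e-01],
       [ 0.00000000e+00,  0.00000000e+00,  0.00000000e+00,
         1.00000000e+00]])}
```

View pics/top0.png

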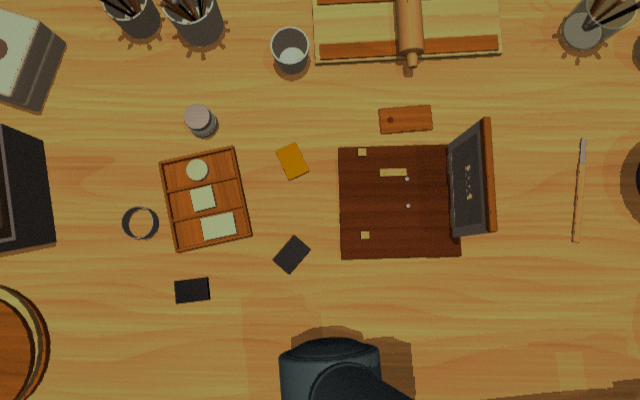

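View pics/side0.png

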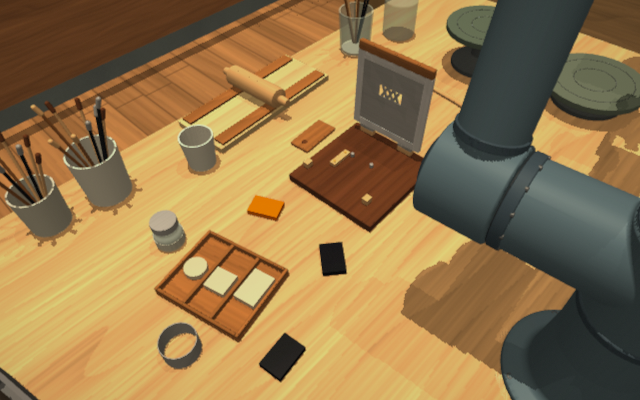

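The top view shows the tray around (205,200) with the oblong tile in its lowest cell at (218,226). The jig board is at (400,200), the pins at (407,179) and (408,206), the fence at (393,172), and the frame stands open at (472,180). I'll zoom in for precise pixels.

Run:
```python
import cv2,numpy as np
i=cv2.imread('pics/top0.png')
a=cv2.resize(i[140:260,155:255],None,fx=4.0,fy=4.0,interpolation=cv2.INTER_CUBIC)
b=cv2.resize(i[140:265,335:505],None,fx=4,fy=4,interpolation=cv2.INTER_CUBIC)
cv2.imwrite('pics/j.png',cv2.convertScaleAbs(b,alpha=1.5))
g=cv2.cvtColor(i,cv2.COLOR_BGR2HSV)
m=((g[...,1]<110)&(g[...,2]>150)).astype(np.uint8)
n,l,s,c=cv2.connectedComponentsWithStats(m)
for k in range(1,n):
    x,y,w,h,A=s[k]
    if A>30 and 155<x<255 and 140<y<260: print(s[k],c[k],cv2.minAreaRect(np.argwhere(l==k)[:,::-1].astype(np.float32)))
# wood-coloured on jig
for y0,y1,x0,x1,nm in [(147,157,356,368,'rest+x'),(230,240,359,371,'rest-x'),(166,178,377,408,'fence'),(176,183,403,411,'pin+'),(202,209,404,412,'pin-')]:
    p=i[y0:y1,x0:x1].sum(2); t=(p>p.min()/2+p.max()/2); q=np.argwhere(t)[:,::-1]+[x0,y0]
    print(nm,q.mean(0),q.min(0),q.max(0),len(q))
```

```text
[186 159  21  21 327] [196.19571865 169.02446483] ((196.50003051757812, 169.00001525878906), (19.091880798339844, 20.50609588623047), 45.0)
[190 185  25  26 452] [201.9579646  197.76769912] ((201.9412078857422, 197.7646942138672), (20.858062744140625, 21.828205108642578), 75.96376037597656)
[200 212  36  29 689] [217.74891147 225.62119013] ((217.7731475830078, 225.94143676757812), (21.7211856842041, 32.826229095458984), 77.90524291992188)
rest+x [361.56923077 151.53846154] [358 148] [366 155] 65
rest-x [364.56923077 234.52307692] [361 231] [369 238] 65
fence [393.42583732 171.74162679] [380 168] [407 177] 209
pin+ [406.5        178.28571429] [405 177] [408 180] 14
pin- [407.61538462 205.38461538] [406 204] [409 207] 13
```

View pics/j.png

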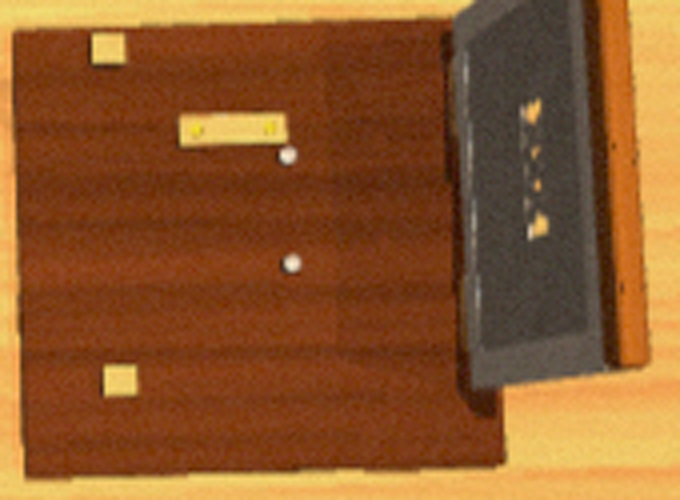

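```bash
cat > h.py <<'E'
import numpy as np
from scipy.spatial.transform import Rotation as R
from bench import arm, grab_frame, camera_params
def px(n,uv,z,cam=None):
    p=camera_params(n); K=p['camera_matrix']
    if n=='wrist':
        o=cam; T=R.from_rotvec(o['tool_rot']); H=p['hand_eye']
        Rm=T.as_matrix()@H[:3,:3]; c=np.array(o['ee_pos'])+T.apply(H[:3,3])
    else: Rm=R.from_rotvec(p['orientation']).as_matrix(); c=p['position']
    d=np.linalg.solve(K,np.c_[np.atleast_2d(uv),np.ones(len(np.atleast_2d(uv)))].T).T@Rm.T
    return c+d*((z-c[2])/d[:,2])[:,None]
E
python3 - <<'E'
from h import *
np.set_printoptions(precision=4,suppress=True)
f=lambda uv,z:px('top',uv,z)[:,:2]
t=f([[217.8,225.9]],.018);print('tile',t)
for a in [-12.1]:
    q=f([[217.8,225.9],[217.8+20*np.cos(np.radians(a)),225.9+20*np.sin(np.radians(a))]],.018);d=q[1]-q[0];print('long dir',d,np.degrees(np.arctan2(d[1],d[0])))
print('sq,round',f([[201.9,197.8],[196.5,169]],.018))
r=f([[362,151.5],[365,234.5]],.031);p=f([[407,178.6],[408,205.8]],.027);fe=f([[393.4,172]],.027)
b=f([[338.2,147.5],[341.5,259.5],[461,256.2]],.018)
print(r,p,fe,b)
# rigid fit: rests, board corners
J=np.array([[77,56],[-77,56],[90,100],[-120,100],[-120,-120]])/1e3;W=np.r_[r,b]
jm,wm=J.mean(0),W.mean(0);C=(J-jm).T@(W-wm);th=np.arctan2(C[0,1]-C[1,0],C[0,0]+C[1,1])
M=np.array([[np.cos(th),-np.sin(th)],[np.sin(th),np.cos(th)]]);o=wm-M@jm
print('th',np.degrees(th),th,'nest',o,'res',(W-o)@M-J,'pins in jig',(p-o)@M,'fence',(fe-o)@M)
# strip: top view edges at unknown angle; hinge
for ang in(1.6,1.7,1.8):
  e=np.array([0,-.105+.182*np.cos(ang)+.006*-np.sin(ang)]);print(ang,'edge',M@e+o,.036+.182*np.sin(ang)+.006*np.cos(ang))
E
```

```text
tile [[0.4534 0.2309]]
long dir [ 0.0082 -0.0362] -77.29336406855674
sq,round [[0.5056 0.2624]
 [0.56   0.2745]]
[[ 0.593  -0.0351]
 [ 0.4399 -0.0409]] [[ 0.5437 -0.1182]
 [ 0.4934 -0.1197]] [[ 0.5558 -0.0933]] [[ 0.603   0.0086]
 [ 0.3942  0.0011]
 [ 0.4027 -0.2169]]
th 2.0858739459676197 0.03640536813870126 nest [ 0.5179 -0.0939] res [[ 0.0002  0.    ]
 [ 0.0009 -0.0001]
 [-0.0013 -0.0006]
 [-0.0002 -0.0005]
 [ 0.0004  0.0013]] pins in jig [[ 0.0249 -0.0252]
 [-0.0254 -0.0249]] fence [[ 0.0379 -0.0008]]
1.6 edge [ 0.5222 -0.2101] 0.2177471986197462
1.7 edge [ 0.5228 -0.2282] 0.21570992853657614
1.8 edge [ 0.5235 -0.246 ] 0.211877056251673
```

>>> servo_tool:
  slide:
    - [0.9,0.9,0.6]
    - [0.9,0.9,0.6]
    - [0.9,0.9,0.6]
    - [0.9,0.9,0.6]
  dr:
    - [0,0,0]
    - [0,0,0]
    - [0,0,0]
    - [0,0,0]
  jaw: -1
  squeeze: 25

```text
time: 0.48
ee_pos: [0.2648, -0.5349, 0.3051]
tool_rot: [3.11, 0.423, 0.002]
force: [-0.9, 0.4, 0.2]
grip_width: 0.0854
finger_force: 0.0
```

>>> servo_tool:
  slide:
    - [0.9,1,0]
    - [0.9,1,0]
    - [0.9,1,0]
    - [0.9,1,0]
  dr:
    - [0,0,-0.007]
    - [0,0,-0.007]
    - [0,0,-0.007]
    - [0,0,-0.007]

```text
time: 0.82
ee_pos: [0.3547, -0.4331, 0.302]
tool_rot: [-3.12, -0.358, -0.002]
force: [0.9, -0.4, 0.3]
grip_width: 0.0852
finger_force: 0.0
```

>>> servo_tool:
  slide:
    - [0.9,1,0]
    - [0.9,1,0]
    - [0.9,1,0]
    - [0.9,1,0]
  dr:
    - [0,0,0]
    - [0,0,0]
    - [0,0,0]
    - [0,0,0]

```text
time: 1.15
ee_pos: [0.4444, -0.3334, 0.302]
tool_rot: [-3.12, -0.358, -0.001]
force: [0.7, -1.3, -0.2]
grip_width: 0.0854
finger_force: 0.0
```

>>> servo_tool:
  slide:
    - [0.1,1,0]
    - [0.1,1,0]
    - [0.1,1,0]
  dr:
    - [0,0,0]
    - [0,0,0]
    - [0,0,0]

```text
time: 1.4
ee_pos: [0.4519, -0.2339, 0.3017]
tool_rot: [-3.12, -0.354, 0.001]
force: [-0.7, -0.0, 0.7]
grip_width: 0.0856
finger_force: 0.0
```

>>> servo_tool:
  slide:
    - [0,1,0]
    - [0,1,0]
    - [0,1,0]
  dr:
    - [0,0,0]
    - [0,0,0]
    - [0,0,0]

```text
time: 1.65
ee_pos: [0.4514, -0.134, 0.3019]
tool_rot: [-3.12, -0.354, 0.001]
force: [0.0, -0.1, -0.5]
grip_width: 0.0858
finger_force: 0.0
```

>>> servo_tool:
  slide:
    - [0,1,0]
    - [0,1,0]
    - [0,1,0]
  dr:
    - [0,0,0]
    - [0,0,0]
    - [0,0,0]

```text
time: 1.9
ee_pos: [0.4515, -0.0341, 0.3021]
tool_rot: [-3.121, -0.354, 0.0]
force: [0.7, -0.2, 0.1]
grip_width: 0.0853
finger_force: 0.0
```

>>> servo_tool:
  slide:
    - [0,1,0]
    - [0,1,0]
    - [0,1,0]
  dr:
    - [0,0,0]
    - [0,0,0]
    - [0,0,0]

```text
time: 2.15
ee_pos: [0.4516, 0.0659, 0.3021]
tool_rot: [-3.121, -0.355, 0.0]
force: [0.4, -0.8, -0.2]
grip_width: 0.0856
finger_force: 0.0
```

>>> servo_tool:
  slide:
    - [0,1,-0.5]
    - [0,1,-0.5]
    - [0,1,-0.5]
  dr:
    - [0,0,0]
    - [0,0,0]
    - [0,0,0]

```text
time: 2.4
ee_pos: [0.4514, 0.1648, 0.2507]
tool_rot: [-3.122, -0.352, 0.002]
force: [0.1, -0.8, -0.5]
grip_width: 0.0854
finger_force: 0.0
```

>>> servo_tool:
  slide:
    - [0,0.7,-0.5]
    - [0,0.7,-0.5]
    - [0,0.7,-0.5]
    - [0,0.7,-0.5]
    - [0,0.7,-0.5]
  dr:
    - [0,0,0]
    - [0,0,0]
    - [0,0,0]
    - [0,0,0]
    - [0,0,0]

```text
time: 2.82
ee_pos: [0.4525, 0.2325, 0.2025]
tool_rot: [3.121, 0.351, 0.0]
force: [0.9, 0.3, 0.4]
grip_width: 0.0853
finger_force: 0.0
```

Run:
```python
from h import *
import cv2
o=arm.get_obs();print(o['time'],o['ee_pos'],o['tool_rot'],o['force'],o['joints'])
i=grab_frame('wrist');cv2.imwrite('pics/w1.png',i)
y=R.from_rotvec(o['tool_rot']).as_matrix()[:,1];print(y)
g=cv2.cvtColor(i,cv2.COLOR_BGR2HSV)
m=((g[...,1]<110)&(g[...,2]>140)).astype(np.uint8)
n,l,s,c=cv2.connectedComponentsWithStats(m)
for k in range(1,n):
    if s[k][4]>300:
        r=cv2.minAreaRect(np.argwhere(l==k)[:,::-1].astype(np.float32));b=cv2.boxPoints(r)
        P=px('wrist',np.r_[[r[0]],b],.018,o)[:,:2];e=P[2]-P[1];f=P[3]-P[2]
        print(s[k],P[0],np.linalg.norm(e),np.degrees(np.arctan2(e[1],e[0])),np.linalg.norm(f),np.degrees(np.arctan2(f[1],f[0])))
```

```text
2.8167 [0.4525362  0.2324861  0.20251091] [3.12130828e+00 3.50672550e-01 2.86368342e-04] [0.93560707 0.32262051 0.41409905] [ 2.51736666e-01 -4.86766326e-02  1.94975987e+00 -7.04662782e-04
  1.24041919e+00  1.59900396e+00]
[ 2.21895019e-01 -9.75070336e-01  6.63767331e-04]
[347   3 106  30 374] [0.62393001 0.19218238] 0.0039915371216389835 -1.6586377593818193 0.10354109650761899 -89.41733035940253
[378  35  96  26 580] [0.60431402 0.15963036] 0.005964823048383814 1.5900370105769257 0.09507524393262869 -88.63260487497185
[ 279   46   42   45 1490] [0.56022616 0.2751625 ] 0.0396820065347108 -77.13831095315898 0.040067589057200134 -167.02759076024537
[496  62 112  23 556] [0.61127826 0.0310942 ] 0.00877497897146456 10.88234510835389 0.11507455296104659 -86.27743449416916
[ 280  105   43   43 1700] [0.50636352 0.26215269] 0.041691948918230984 -74.76410691784685 0.04206378768806145 -164.38216276782322
[ 291  162   58   37 2038] [0.45495621 0.23073485] 0.0609883789889401 -77.13236639531928 0.03993852738918918 -165.57198081320408
[ 36 263 119  27 321] [0.28015601 0.46607262] 0.0057586911656215675 -10.747376693924561 0.13859974062314637 -90.29412794823908
```

View pics/w1.png

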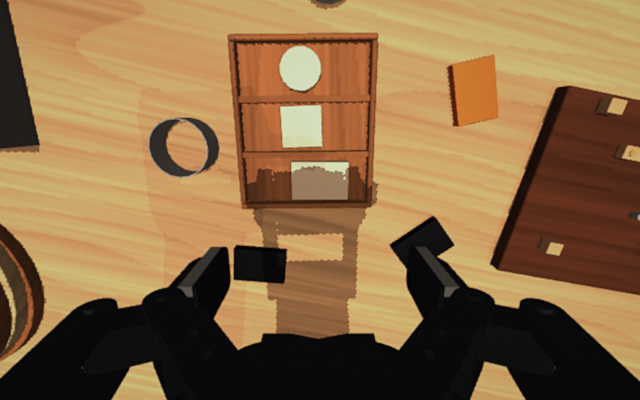

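The wrist view confirms the oblong tile at (320,181), about 12 mm off its cell's centre. Fully open fingers would hit the tray wall, so I'll pre-close to about 70 mm.

>>> servo_tool:
  slide:
    - [0,0,-0.5]
    - [0,0,-0.5]
    - [0.015,-0.01,-1]
    - [0.015,-0.01,-1]
    - [0.015,-0.01,-1]
    - [0.015,-0.01,-1]
  dr:
    - [0,0,0]
    - [0,0,0]
    - [0,0,0]
    - [0,0,0]
    - [0,0,0]
    - [0,0,0]
  jaw: -0.65

```text
time: 3.37
ee_pos: [0.4541, 0.2317, 0.1035]
tool_rot: [-3.122, -0.349, -0.001]
force: [-0.3, 0.8, -0.0]
grip_width: 0.0706
finger_force: 0.0
```

>>> servo_tool:
  slide:
    - [0,0,-0.3]
    - [0,0,-0.3]
    - [0,0,-0.3]
    - [0,0,-0.3]
  dr:
    - [0,0,0]
    - [0,0,0]
    - [0,0,0]
    - [0,0,0]

```text
time: 3.7
ee_pos: [0.4547, 0.2325, 0.0744]
tool_rot: [-3.122, -0.351, -0.004]
force: [-0.1, 0.2, 1.1]
grip_width: 0.0704
finger_force: 0.0
```

Run:
```python
from h import *
import cv2
o=arm.get_obs();print(o['time'],o['ee_pos'],o['tool_rot'],o['force'],o['grip_width'])
a=grab_frame('side');b=grab_frame('wrist')
i=np.vstack([cv2.resize(a[210:350,140:310],(680,560))[:300],b[100:400:1,:][:300,:].repeat(1,0) if 0 else cv2.resize(b[100:400],(680,300))])
cv2.imwrite('pics/c2.png',i)
```

```text
3.7 [0.4546936  0.23246063 0.07440203] [-3.12156647 -0.35089267 -0.00424177] [-0.0770397   0.15014407  1.0860602 ] 0.07036702725277356
```

View pics/c2.png

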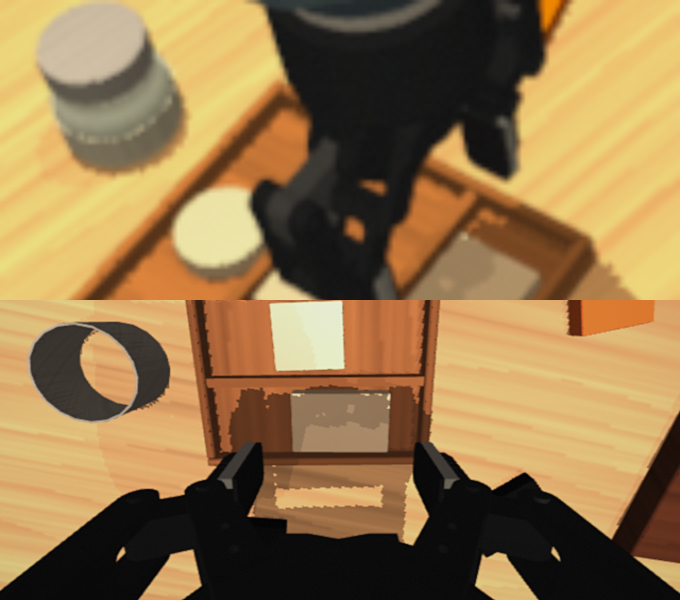

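Lower half: the tile spans columns 291–391 and the right wall's inner edge is at about 424, so there is about 20 mm beyond the tile's end. I'll narrow to about 68 mm and descend.

>>> servo_tool:
  slide:
    - [0,-0.01,-0.1]
    - [0,-0.01,-0.2]
    - [0,-0.01,-0.3]
    - [0,-0.01,-0.4]
    - [0,-0.01,-0.4]
  dr:
    - [0,0,0]
    - [0,0,0]
    - [0,0,0]
    - [0,0,0]
    - [0,0,0]
  jaw: -0.59

```text
time: 4.22
ee_pos: [0.4513, 0.2305, 0.0293]
tool_rot: [3.121, 0.351, -0.009]
force: [0.1, 0.9, 0.3]
grip_width: 0.0679
finger_force: 0.0
```

>>> servo_tool:
  slide:
    - [0,0,-0.05]
    - [0,0,-0.1]
    - [0,0,-0.15]
    - [0,0,-0.15]
    - [0,0,-0.15]
  dr:
    - [0,0,0]
    - [0,0,0]
    - [0,0,0]
    - [0,0,0]
    - [0,0,0]

```text
time: 4.63
ee_pos: [0.4534, 0.2312, 0.017]
tool_rot: [3.122, 0.351, -0.001]
force: [0.8, 0.8, 1.1]
grip_width: 0.0683
finger_force: 0.0
```

>>> servo_tool:
  slide:
    - [0,0,0]
    - [0,0,0]
    - [0,0,0]
    - [0,0,0]
    - [0,0,0]
    - [0,0,0]
  dr:
    - [0,0,0]
    - [0,0,0]
    - [0,0,0]
    - [0,0,0]
    - [0,0,0]
    - [0,0,0]
  jaw: 1
  squeeze: 40

```text
time: 5.13
ee_pos: [0.4541, 0.2313, 0.0178]
tool_rot: [-3.122, -0.351, -0.002]
force: [-0.3, -0.4, 2.8]
grip_width: 0.0607
finger_force: 43.7
```

>>> servo_tool:
  slide:
    - [0,0,0.1]
    - [0,0,0.2]
    - [0,0,0.4]
    - [0,0,0.6]
    - [0,0,0.8]
    - [0,0,0.8]
    - [0,0,0.8]
  dr:
    - [0,0,0]
    - [0,0,0]
    - [0,0,0]
    - [0,0,0]
    - [0,0,0]
    - [0,0,0]
    - [0,0,0]

```text
time: 5.72
ee_pos: [0.4543, 0.2314, 0.0988]
tool_rot: [-3.122, -0.351, -0.005]
force: [0.6, -1.0, -0.6]
grip_width: 0.0605
finger_force: 43.6
```

Run:
```python
from h import *
import cv2
o=arm.get_obs();print(o['time'],o['ee_pos'],o['tool_rot'],o['force'],o['grip_width'],o['joints'])
a=grab_frame('side');b=grab_frame('wrist')
i=np.vstack([cv2.resize(a[150:300,140:310],(510,450)),cv2.resize(b[220:380,150:490],(510,240))[:150]])
cv2.imwrite('pics/c3.png',i)
```

```text
5.7167 [0.45431364 0.23138269 0.09879822] [-3.1215049  -0.35087385 -0.00494401] [ 0.58767133 -1.01784494 -0.57580279] 0.06047621250137216 [ 2.48375634e-01  1.01621077e-01  2.00899106e+00 -7.48492721e-06
  1.02780398e+00  1.59530483e+00]
```

View pics/c3.png

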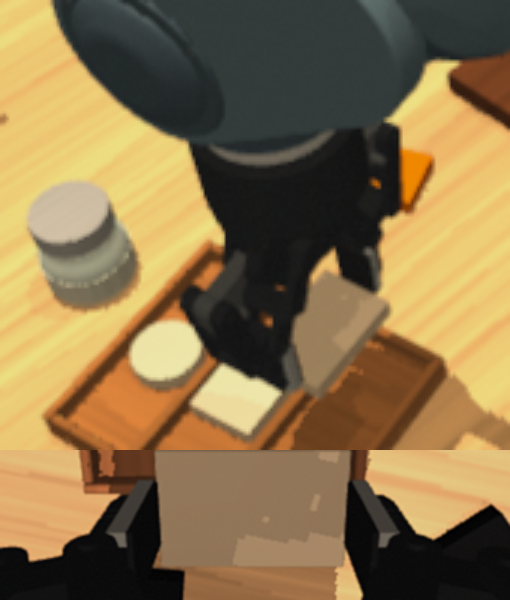

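The tile is held between the fingers, above the tray. I'll check whether it's tilted.

Run:
```python
from h import *
import cv2
i=grab_frame('wrist');cv2.imwrite('pics/w4.png',i);p=camera_params('wrist');H=p['hand_eye']
cv2.imwrite('pics/w4c.png',cv2.resize(i[130:330,200:440],None,fx=2.5,fy=2.5))
```

```text
(no output)
```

View pics/w4c.png

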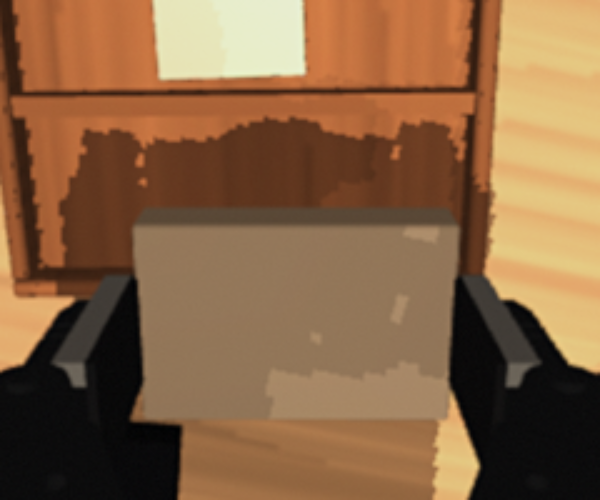

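Run:
```python
from h import *
import cv2
p=camera_params('wrist');H=p['hand_eye']
c=np.array([[133,224],[461,224],[448,418],[143,418]])/2.5+[200,130]
ob=np.array([[.021,-.031,0],[.021,.031,0],[-.021,.031,0],[-.021,-.031,0]])
ok,r,t=cv2.solvePnP(ob,c,p['camera_matrix'],None)
M=H[:3,:3]@cv2.Rodrigues(r)[0];print(np.round(M,3),H[:3,:3]@t[:,0]+H[:3,3])
for d in (0,-.004,.004):
  print([ (cv2.projectPoints(ob+[0,0,0],*(lambda Rc,tc:(cv2.Rodrigues(Rc)[0],tc))(H[:3,:3].T@np.diag([1,1,1.]),H[:3,:3].T@(np.array([0,0,d])-H[:3,3])),p['camera_matrix'],None)[0][:,0]-[200,130])*2.5])
```

```text
[[ 1.    -0.005  0.003]
 [ 0.005  1.    -0.011]
 [-0.002  0.011  1.   ]] [ 0.00050926  0.00094847 -0.00010403]
[array([[127.8071316 , 225.90992669],
       [455.75006215, 226.25829133],
       [443.57384981, 420.41148278],
       [140.11470092, 420.03307107]])]
[array([[123.07749026, 233.21135163],
       [460.26677849, 233.57188296],
       [447.42746479, 432.22033914],
       [136.06769211, 431.82857887]])]
[array([[132.28434239, 218.99819359],
       [451.47448533, 219.33515947],
       [439.91099043, 409.18716989],
       [143.96143745, 408.82128158]])]
```

Tile is level with the tool and its top is at TCP height. Now I'll carry it to the jig, turning so its length lies along the jig's x, to a spot at jig (-45, +22) mm.

>>> servo_tool:
  slide:
    - [0.06,-0.3,0.3]
    - [0.06,-0.6,0.3]
    - [0.06,-0.9,0.3]
    - [0.06,-1,0.3]
  dr:
    - [0,0,0.018]
    - [0,0,0.037]
    - [0,0,0.056]
    - [0,0,0.075]

```text
time: 6.2
ee_pos: [0.4589, 0.1286, 0.1264]
tool_rot: [2.951, 1.075, -0.003]
force: [-0.5, -0.0, -0.3]
grip_width: 0.0602
finger_force: 44.0
```

>>> servo_tool:
  slide:
    - [0.06,-0.3,0]
    - [0.06,-0.6,0]
    - [0.06,-0.9,0]
    - [0.06,-1,0]
  dr:
    - [0,0,0.018]
    - [0,0,0.037]
    - [0,0,0.056]
    - [0,0,0.075]

```text
time: 6.53
ee_pos: [0.4647, 0.0285, 0.1261]
tool_rot: [-2.619, -1.734, 0.004]
force: [0.4, 0.3, -0.1]
grip_width: 0.0604
finger_force: 44.0
```

>>> servo_tool:
  slide:
    - [0.06,-0.3,0]
    - [0.06,-0.6,0]
    - [0.06,-0.9,0]
    - [0.06,-1,0]
    - [0.06,-1,0]
    - [0.06,-1,0]
  dr:
    - [0,0,0.018]
    - [0,0,0.037]
    - [0,0,0.056]
    - [0,0,0.07]
    - [0,0,0.07]
    - [0,0,0.07]

```text
time: 7.03
ee_pos: [0.4707, -0.0687, 0.1262]
tool_rot: [-2.184, -2.254, 0.001]
force: [0.1, 0.7, -1.2]
grip_width: 0.0608
finger_force: 44.0
```

```bash
cat >> h.py <<'E'
N=np.array([.5179,-.0939]);TH=.0364;MJ=np.array([[np.cos(TH),-np.sin(TH)],[np.sin(TH),np.cos(TH)]])
def st():
    o=arm.get_obs();p=np.array(o['ee_pos']);y=R.from_rotvec(o['tool_rot']).as_matrix()
    print('t',round(o['time'],2),'pos',np.round(p,4),'jig',np.round((p[:2]-N)@MJ*1e3,1),'yaw_y-jig',round(np.degrees(np.arctan2(y[1,1],y[0,1])-TH),2),'toolz',np.round(y[:,2],4),'F',np.round(o['force'],1),'w',round(o['grip_width'],4),'q',np.round(o['joints'],2))
E
python3 -c "
from h import *
st()"
```

```text
t 7.03 pos [ 0.4707 -0.0687  0.1262] jig [-46.2  26.9] yaw_y-jig -0.28 toolz [-0.0022  0.0012 -1.    ] F [ 0.1  0.7 -1.2] w 0.0608 q [-0.38 -0.02  2.08  0.    1.09 -0.42]
```

>>> servo_tool:
  slide:
    - [0.01,-0.04,-0.3]
    - [0.01,-0.04,-0.6]
    - [0.01,-0.04,-0.8]
    - [0.01,-0.04,-0.85]
    - [0.01,-0.04,-0.9]
    - [0.01,-0.04,-0.9]
    - [0.01,-0.04,-0.9]
  dr:
    - [0,0,0]
    - [0,0,0]
    - [0,0,0]
    - [0,0,0]
    - [0,0,0]
    - [0,0,0]
    - [0,0,0]

```text
time: 7.62
ee_pos: [0.4733, -0.0727, 0.0383]
tool_rot: [2.181, 2.259, 0.001]
force: [0.9, 0.5, 0.2]
grip_width: 0.0608
finger_force: 44.0
```

```bash
python3 -c "
from h import *
st()"
```

```text
t 7.62 pos [ 0.4733 -0.0727  0.0383] jig [-43.8  22.8] yaw_y-jig -0.05 toolz [ 1.5e-03 -6.0e-04 -1.0e+00] F [0.9 0.5 0.2] w 0.0608 q [-0.39  0.15  2.1   0.    0.89 -0.43]
```

>>> servo_tool:
  slide:
    - [0,0,-0.03]
    - [0,0,-0.05]
    - [0,0,-0.07]
    - [0,0,-0.07]
    - [0,0,-0.07]
  dr:
    - [0,0,0]
    - [0,0,0]
    - [0,0,0]
    - [0,0,0]
    - [0,0,0]

```text
time: 8.03
ee_pos: [0.4725, -0.0729, 0.0304]
tool_rot: [2.182, 2.26, 0.0]
force: [0.5, -0.2, -0.2]
grip_width: 0.0603
finger_force: 44.0
```

>>> servo_tool:
  slide:
    - [0,0,-0.01]
    - [0,0,-0.01]
    - [0,0,-0.01]
  dr:
    - [0,0,0]
    - [0,0,0]
    - [0,0,0]

```text
time: 8.28
ee_pos: [0.4728, -0.073, 0.0298]
tool_rot: [2.182, 2.26, -0.0]
force: [-1.4, 0.4, 4.8]
grip_width: 0.0607
finger_force: 44.6
```

>>> servo_tool:
  slide:
    - [0,0,0]
    - [0,0,0]
    - [0,0,0]
    - [0,0,0]
    - [0,0,0]
    - [0,0,0]
  dr:
    - [0,0,0]
    - [0,0,0]
    - [0,0,0]
    - [0,0,0]
    - [0,0,0]
    - [0,0,0]
  jaw: -0.8

```text
time: 8.78
ee_pos: [0.4724, -0.0728, 0.0292]
tool_rot: [-2.182, -2.26, 0.0]
force: [0.3, 0.8, 0.1]
grip_width: 0.0767
finger_force: 0.0
```

>>> servo_tool:
  slide:
    - [0,0,0.1]
    - [0,0,0.3]
    - [0,0,0.7]
    - [0,0,0.7]
    - [0,0,0.7]
  dr:
    - [0,0,0]
    - [0,0,0]
    - [0,0,0]
    - [0,0,0]
    - [0,0,0]

```text
time: 9.2
ee_pos: [0.4746, -0.0737, 0.1025]
tool_rot: [2.177, 2.256, 0.004]
force: [-0.1, 0.2, -0.5]
grip_width: 0.0768
finger_force: 0.0
```

>>> servo_tool:
  slide:
    - [0,0,0]
    - [0,0,0]
    - [0,0,0]
    - [0,0,0]
    - [0,0,0]
    - [0,0,0]
    - [0,0,0]
    - [0,0,0]
  dr:
    - [0,0,-0.018]
    - [0,0,-0.036]
    - [0,0,-0.054]
    - [0,0,-0.072]
    - [0,0,-0.09]
    - [0,0,-0.108]
    - [0,0,-0.125]
    - [0,0,-0.125]

```text
time: 9.87
ee_pos: [0.4717, -0.0725, 0.0983]
tool_rot: [-2.88, -1.25, 0.002]
force: [-0.1, 0.0, 0.5]
grip_width: 0.0765
finger_force: 0.0
```

>>> servo_tool:
  slide:
    - [0,0,0]
    - [0,0,0]
    - [0,0,0]
    - [0,0,0]
    - [0,0,0]
    - [0,0,0]
    - [0,0,0]
    - [0,0,0]
  dr:
    - [0,0,-0.018]
    - [0,0,-0.036]
    - [0,0,-0.054]
    - [0,0,-0.072]
    - [0,0,-0.09]
    - [0,0,-0.108]
    - [0,0,-0.125]
    - [0,0,-0.125]

```text
time: 10.53
ee_pos: [0.472, -0.0726, 0.0987]
tool_rot: [-3.141, -0.057, 0.002]
force: [-0.4, 0.2, -0.2]
grip_width: 0.0767
finger_force: 0.0
```

Run:
```python
from h import *
import cv2
st();o=arm.get_obs()
i=grab_frame('wrist');cv2.imwrite('pics/w5.png',i)
g=cv2.cvtColor(i,cv2.COLOR_BGR2HSV)
cv2.imwrite('pics/w5c.png',np.vstack([i]))
```

```text
t 10.53 pos [ 0.472  -0.0726  0.0987] jig [-45.1  22.9] yaw_y-jig -90.01 toolz [-1.3e-03  5.0e-04 -1.0e+00] F [-0.4  0.2 -0.2] w 0.0767 q [-0.39  0.03  2.09 -0.    1.03  1.14]
```

View pics/w5.png

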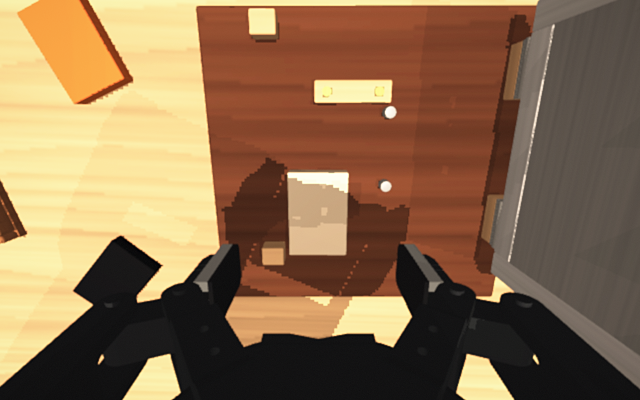

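The wrist view shows the tile flat on the board (corners (288,172) to (347,255)), the pins at (391,112) and (386,186), and the fence above at (353,92). Now the relative distances.

Run:
```python
from h import *
o=arm.get_obs()
J=lambda uv,z:np.round((px('wrist',uv,z,o)[:,:2]-N)@MJ*1e3,1)
print('tile',J([[288,172],[349,172],[347.5,255],[289,255]],.030))
print('pins',J([[391,112],[386,186]],.027))
print('fence top',J([[314,80.5],[391,79.5],[392,101]],.027))
print('rest',J([[262,20]],.031))
```

```text
tile [[-13.4  43. ]
 [-13.2   1.2]
 [-75.6   0.3]
 [-75.8  43.7]]
pins [[ 26.4 -25.5]
 [-23.6 -25.5]]
fence top [[ 45.5  25.3]
 [ 46.3 -24.1]
 [ 33.2 -25.7]]
rest [[78.8 56.3]]
```

>>> servo_tool:
  slide:
    - [0,0,-0.3]
    - [0,0,-0.5]
    - [0,0,-0.6]
    - [0,0,-0.67]
    - [0,0,-0.67]
    - [0,0,-0.67]
  dr:
    - [0,0,0]
    - [0,0,0]
    - [0,0,0]
    - [0,0,0]
    - [0,0,0]
    - [0,0,0]

```text
time: 11.08
ee_pos: [0.4728, -0.073, 0.0326]
tool_rot: [3.141, 0.057, 0.001]
force: [0.2, -0.4, -0.6]
grip_width: 0.0766
finger_force: 0.0
```

>>> servo_tool:
  slide:
    - [0,0,0]
    - [0,0,0]
    - [0,0,0]
    - [0,0,0]
    - [0,0,0]
    - [0,0,0]
    - [0,0,0]
  dr:
    - [0,0,0]
    - [0,0,0]
    - [0,0,0]
    - [0,0,0]
    - [0,0,0]
    - [0,0,0]
    - [0,0,0]
  jaw: 1
  squeeze: 20

```text
time: 11.67
ee_pos: [0.4733, -0.0731, 0.0333]
tool_rot: [3.14, 0.056, 0.002]
force: [-0.8, -0.2, 6.0]
grip_width: 0.041
finger_force: 20.5
```

```bash
python3 -c "
from h import *
st()"
```

```text
t 11.67 pos [ 0.4733 -0.0731  0.0333] jig [-43.8  22.4] yaw_y-jig -90.05 toolz [ 1.5e-03 -7.0e-04 -1.0e+00] F [-0.8 -0.2  6. ] w 0.041 q [-0.39  0.16  2.1  -0.    0.88  1.14]
```

>>> servo_tool:
  slide:
    - [0.1,0.003,0]
    - [0.2,0.007,0]
    - [0.3,0.011,0]
    - [0.4,0.015,0]
    - [0.42,0.015,0]
    - [0.42,0.015,0]
  dr:
    - [0,0,0]
    - [0,0,0]
    - [0,0,0]
    - [0,0,0]
    - [0,0,0]
    - [0,0,0]

```text
time: 12.17
ee_pos: [0.516, -0.0718, 0.0332]
tool_rot: [3.14, 0.056, 0.005]
force: [1.5, -0.6, 4.0]
grip_width: 0.0411
finger_force: 20.9
```

>>> servo_tool:
  slide:
    - [0,-0.05,0]
    - [0,-0.1,0]
    - [0.01,-0.15,0]
    - [0.01,-0.2,0]
    - [0.01,-0.2,0]
    - [0.01,-0.2,0]
  dr:
    - [0,0,0]
    - [0,0,0]
    - [0,0,0]
    - [0,0,0]
    - [0,0,0]
    - [0,0,0]

```text
time: 12.67
ee_pos: [0.516, -0.0919, 0.0332]
tool_rot: [3.14, 0.055, 0.003]
force: [-0.1, 0.2, 5.9]
grip_width: 0.041
finger_force: 21.1
```

>>> servo_tool:
  slide:
    - [0,-0.01,0]
    - [0,-0.02,0]
    - [0,-0.03,0]
    - [0,-0.03,0]
  dr:
    - [0,0,0]
    - [0,0,0]
    - [0,0,0]
    - [0,0,0]

```text
time: 13.0
ee_pos: [0.516, -0.0936, 0.0332]
tool_rot: [-3.139, -0.055, -0.002]
force: [0.2, 5.7, 9.0]
grip_width: 0.0411
finger_force: 21.3
```

```bash
python3 -c "
from h import *
st()"
```

```text
t 13.0 pos [ 0.516  -0.0936  0.0332] jig [-1.9  0.4] yaw_y-jig -90.09 toolz [ 0.0015  0.0018 -1.    ] F [0.2 5.7 9. ] w 0.0411 q [-0.4   0.25  1.98  0.    0.9   1.14]
```

Touching the pins (Fy 5.7 N). Now toward the fence.

>>> servo_tool:
  slide:
    - [0.01,0,0]
    - [0.02,0,0]
    - [0.03,0,0]
    - [0.03,0,0]
  dr:
    - [0,0,0]
    - [0,0,0]
    - [0,0,0]
    - [0,0,0]

```text
time: 13.33
ee_pos: [0.5167, -0.0935, 0.0331]
tool_rot: [-3.139, -0.057, 0.009]
force: [-9.4, 3.7, 17.8]
grip_width: 0.0416
finger_force: 22.2
```

>>> servo_tool:
  slide:
    - [0.01,0,0]
    - [0.01,0,0]
    - [0.01,0,0]
  dr:
    - [0,0,0]
    - [0,0,0]
    - [0,0,0]

```text
time: 13.58
ee_pos: [0.5176, -0.0935, 0.0332]
tool_rot: [-3.139, -0.056, 0.009]
force: [-11.0, 4.2, 19.1]
grip_width: 0.0411
finger_force: 22.2
```

Run:
```python
from h import *
import cv2
st()
i=grab_frame('wrist');t=grab_frame('top');cv2.imwrite('pics/w6.png',i);cv2.imwrite('pics/t6.png',t)
cv2.imwrite('pics/w6c.png',cv2.resize(i[120:320,220:420],None,fx=3,fy=3,interpolation=cv2.INTER_CUBIC))
```

```text
t 13.58 pos [ 0.5176 -0.0935  0.0332] jig [-0.3  0.4] yaw_y-jig -90.03 toolz [-0.0056  0.0021 -1.    ] F [-11.    4.2  19.1] w 0.0411 q [-0.39  0.26  1.97 -0.    0.91  1.14]
```

View pics/w6c.png

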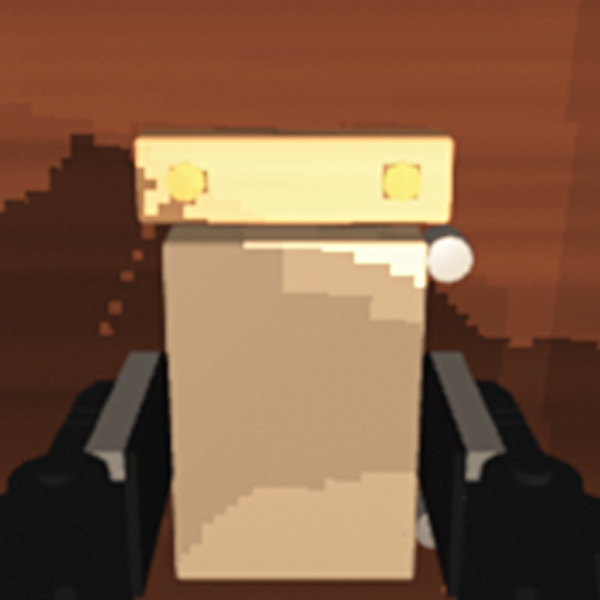

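Run:
```python
from h import *
o=arm.get_obs()
J=lambda uv,z:np.round((px('wrist',np.array(uv)/3+[220,120],z,o)[:,:2]-N)@MJ*1e3,1)
print('tile',J([[164,242],[427,242],[415,579],[177,579]],.030))
print('tile bottom edge side',J([[170,226],[424,226]],.018))
print('pin',J([[450,259]],.027))
print('fence',J([[137,135.5],[454,135.5],[452,223],[140,223]],.027))
```

```text
tile [[ 29.6  20.3]
 [ 29.6 -21.2]
 [-32.5 -21.7]
 [-32.6  20.5]]
tile bottom edge side [[ 29.   21.1]
 [ 29.  -22.4]]
pin [[ 25.9 -25.5]]
fence [[ 46.   24.3]
 [ 46.1 -25.2]
 [ 31.9 -25.6]
 [ 31.9  24.5]]
```

There's still a gap of about 2 mm to the fence (tile end 29.6, face 31.9). The downforce is causing drag, so I'll ease up and push further.

>>> servo_tool:
  slide:
    - [0,0,0.01]
    - [0,0.003,0.01]
    - [0.01,0.003,0.01]
    - [0.01,0.003,0.01]
  dr:
    - [0,0,0]
    - [0,0,0]
    - [0,0,0]
    - [0,0,0]

```text
time: 14.02
ee_pos: [0.5191, -0.0934, 0.0332]
tool_rot: [-3.14, -0.056, 0.005]
force: [-5.6, 2.6, 7.8]
grip_width: 0.0415
finger_force: 21.3
```

>>> servo_tool:
  slide:
    - [0.01,0,0]
    - [0.015,0,0]
    - [0.015,0,0]
  dr:
    - [0,0,0]
    - [0,0,0]
    - [0,0,0]

```text
time: 14.27
ee_pos: [0.5197, -0.0934, 0.0332]
tool_rot: [-3.139, -0.057, 0.01]
force: [-9.6, 2.3, 12.4]
grip_width: 0.0412
finger_force: 21.6
```

>>> servo_tool:
  slide:
    - [0.01,0,0]
    - [0.015,0,0]
    - [0.015,0,0]
  dr:
    - [0,0,0]
    - [0,0,0]
    - [0,0,0]

```text
time: 14.52
ee_pos: [0.52, -0.0934, 0.033]
tool_rot: [-3.139, -0.058, 0.015]
force: [-13.5, 0.7, 15.7]
grip_width: 0.0412
finger_force: 22.2
```

```bash
cat > edge.py <<'E'
from h import *
import cv2
st();o=arm.get_obs();i=grab_frame('wrist').astype(float).sum(2)
J=lambda uv,z:np.round((px('wrist',uv,z,o)[:,:2]-N)@MJ*1e3,1)
for c0 in (285,345):
    pr=i[:,c0-5:c0+6].mean(1);print(c0,[(r,int(pr[r])) for r in range(160,204)])
print('fence rows',{r:J([[318,r]],.027)[0,0] for r in range(188,204,2)},'tile rows',{r:J([[318,r]],.03)[0,0] for r in range(190,206,2)})
E
python3 edge.py
```

```text
t 14.52 pos [ 0.52   -0.0934  0.033 ] jig [2.1 0.5] yaw_y-jig -89.98 toolz [-0.0096  0.0019 -1.    ] F [-13.5   0.7  15.7] w 0.0412 q [-0.39  0.27  1.97 -0.    0.92  1.14]
285 [(160, 257), (161, 260), (162, 262), (163, 264), (164, 264), (165, 263), (166, 253), (167, 245), (168, 257), (169, 260), (170, 346), (171, 534), (172, 633), (173, 654), (174, 651), (175, 649), (176, 652), (177, 656), (178, 654), (179, 631), (180, 614), (181, 603), (182, 580), (183, 586), (184, 590), (185, 594), (186, 593), (187, 593), (188, 591), (189, 572), (190, 514), (191, 522), (192, 539), (193, 504), (194, 417), (195, 415), (196, 425), (197, 426), (198, 392), (199, 323), (200, 292), (201, 363), (202, 445), (203, 474)]
345 [(160, 254), (161, 256), (162, 259), (163, 261), (164, 259), (165, 249), (166, 237), (167, 245), (168, 261), (169, 266), (170, 350), (171, 538), (172, 639), (173, 658), (174, 658), (175, 660), (176, 663), (177, 667), (178, 669), (179, 652), (180, 611), (181, 618), (182, 634), (183, 643), (184, 644), (185, 642), (186, 644), (187, 644), (188, 640), (189, 631), (190, 622), (191, 647), (192, 668), (193, 667), (194, 666), (195, 667), (196, 674), (197, 681), (198, 617), (199, 374), (200, 300), (201, 566), (202, 711), (203, 739)]
fence rows {188: np.float64(37.5), 190: np.float64(36.6), 192: np.float64(35.6), 194: np.float64(34.6), 196: np.float64(33.6), 198: np.float64(32.6), 200: np.float64(31.6), 202: np.float64(30.6)} tile rows {190: np.float64(37.3), 192: np.float64(36.4), 194: np.float64(35.4), 196: np.float64(34.4), 198: np.float64(33.4), 200: np.float64(32.4), 202: np.float64(31.5), 204: np.float64(30.5)}
```

Now the tile is against the fence. Release, lift straight up and check.

>>> servo_tool:
  slide:
    - [0,0,0]
    - [0,0,0]
    - [0,0,0]
    - [0,0,0]
    - [0,0,0]
    - [0,0,0]
  dr:
    - [0,0,0]
    - [0,0,0]
    - [0,0,0]
    - [0,0,0]
    - [0,0,0]
    - [0,0,0]
  jaw: -0.6

```text
time: 15.07
ee_pos: [0.5235, -0.0941, 0.0332]
tool_rot: [3.141, 0.055, 0.0]
force: [0.8, -0.2, 0.6]
grip_width: 0.0685
finger_force: 0.0
```

>>> servo_tool:
  slide:
    - [0,0,0.1]
    - [0,0,0.3]
    - [0,0,0.6]
    - [0,0,0.8]
    - [0,0,0.8]
    - [0,0,0.8]
    - [0,0,0.8]
  dr:
    - [0,0,0]
    - [0,0,0]
    - [0,0,0]
    - [0,0,0]
    - [0,0,0]
    - [0,0,0]
    - [0,0,0]

```text
time: 15.65
ee_pos: [0.523, -0.0938, 0.1129]
tool_rot: [-3.141, -0.055, 0.001]
force: [-0.4, -0.2, -0.2]
grip_width: 0.0683
finger_force: 0.0
```

Run:
```python
from h import *
import cv2
st();i=grab_frame('wrist');cv2.imwrite('pics/w7.png',i)
a=cv2.resize(i[90:270,240:400],None,fx=4,fy=3.3,interpolation=cv2.INTER_CUBIC);cv2.imwrite('pics/w7c.png',a);print(a.shape)
```

```text
t 15.65 pos [ 0.523  -0.0938  0.1129] jig [ 5.1 -0.1] yaw_y-jig -90.06 toolz [-8.e-04  3.e-04 -1.e+00] F [-0.4 -0.2 -0.2] w 0.0683 q [-0.39  0.13  1.95 -0.    1.07  1.14]
(594, 640, 3)
```

View pics/w7c.png

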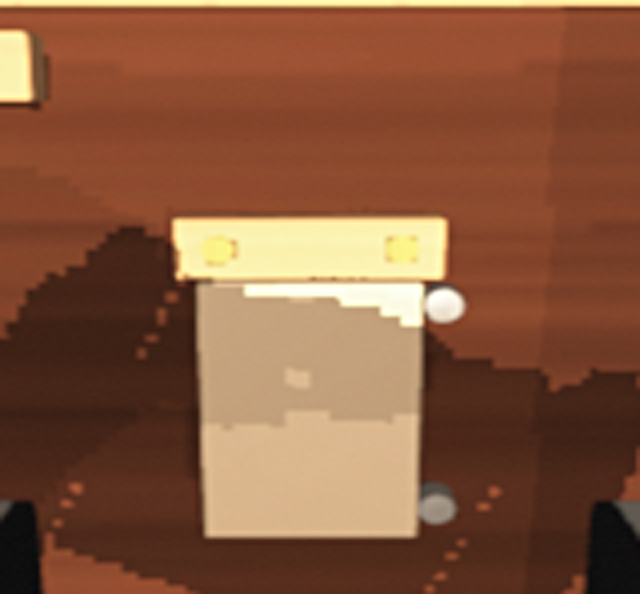

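The tile sits against the fence and both pins. Next, the frame angle from the first top image.

Run:
```python
from h import *
import cv2
i=cv2.imread('pics/t6.png');g=cv2.cvtColor(i,cv2.COLOR_BGR2HSV)
for r in (165,175,185): print(r,[(c,tuple(int(v) for v in i[r,c])) for c in range(476,502,1)][::1] if r==175 else '')
p=camera_params('top');Rm=R.from_rotvec(p['orientation']).as_matrix();K=p['camera_matrix']
def pr(P): q=K@(Rm.T@(P-p['position']));return q[:2]/q[2]
for th in np.arange(1.6,1.86,.05):
    out=[]
    for r,n in((.172,-.006),(.192,-.006),(.192,.006)):
        y=-.105+r*np.cos(th)-n*np.sin(th);z=.036+r*np.sin(th)+n*np.cos(th)
        w=np.r_[N+MJ@[0,y],z];out.append(np.round(pr(w),1))
    print(round(th,2),*out)
```

```text
165 
175 [(476, (38, 45, 49)), (477, (37, 45, 52)), (478, (36, 41, 49)), (479, (47, 50, 57)), (480, (50, 57, 68)), (481, (59, 64, 73)), (482, (28, 45, 56)), (483, (7, 26, 50)), (484, (7, 24, 50)), (485, (9, 28, 53)), (486, (11, 37, 62)), (487, (14, 60, 117)), (488, (26, 69, 128)), (489, (26, 79, 141)), (490, (30, 78, 143)), (491, (18, 75, 140)), (492, (26, 78, 141)), (493, (22, 71, 127)), (494, (46, 97, 138)), (495, (60, 120, 164)), (496, (65, 126, 170)), (497, (63, 123, 168)), (498, (64, 124, 168)), (499, (66, 126, 171)), (500, (68, 126, 168)), (501, (66, 128, 170))]
185 
1.6 [479.8 175.7] [484.2 173.5] [492.5 173.3]
1.65 [485.6 175.5] [490.9 173.4] [499.  173.2]
1.7 [491.2 175.4] [497.4 173.2] [505.2 173.2]
1.75 [496.8 175.4] [503.7 173.2] [511.4 173.2]
1.8 [502.2 175.3] [509.8 173.2] [517.2 173.3]
1.85 [507.4 175.4] [515.8 173.2] [522.9 173.4]
```

Frame angle is about 1.61 rad. I'll go over and behind it with shut fingers.

>>> servo_tool:
  slide:
    - [0,0,1]
    - [0,0,1]
    - [0,0,1]
  dr:
    - [0,0,0]
    - [0,0,0]
    - [0,0,0]
  jaw: 1

```text
time: 15.95
ee_pos: [0.525, -0.0946, 0.2171]
tool_rot: [3.139, 0.056, 0.007]
force: [0.8, -0.5, 0.3]
grip_width: 0.0327
finger_force: 0.0
```

>>> servo_tool:
  slide:
    - [0,0,1]
    - [0,0,1]
    - [0,0,1]
    - [0,0,1]
  dr:
    - [0,0,0]
    - [0,0,0]
    - [0,0,0]
    - [0,0,0]

```text
time: 16.28
ee_pos: [0.5253, -0.0947, 0.3179]
tool_rot: [3.138, 0.056, 0.011]
force: [0.4, 0.0, -0.2]
grip_width: 0.0001
finger_force: 0.0
```

>>> servo_tool:
  slide:
    - [0,-0.9,0]
    - [0,-0.9,0]
    - [0,-0.9,0]
  dr:
    - [0,0,0]
    - [0,0,0]
    - [0,0,0]

```text
time: 16.53
ee_pos: [0.5225, -0.188, 0.3104]
tool_rot: [-3.141, -0.05, 0.006]
force: [-0.9, -0.3, -1.0]
grip_width: -0.0002
finger_force: 0.0
```

>>> servo_tool:
  slide:
    - [0,-0.9,0]
    - [0,-0.9,0]
    - [0,-0.9,0]
    - [0,-0.9,0]
  dr:
    - [0,0,0]
    - [0,0,0]
    - [0,0,0]
    - [0,0,0]

```text
time: 16.87
ee_pos: [0.5225, -0.2757, 0.3102]
tool_rot: [-3.138, -0.05, 0.006]
force: [-0.3, 0.3, -0.6]
grip_width: 0.0001
finger_force: 0.0
```

>>> servo_tool:
  slide:
    - [0,0,-0.3]
    - [0,0,-0.6]
    - [0,0,-0.85]
    - [0,0,-0.85]
    - [0,0,-0.85]
  dr:
    - [0,0,0]
    - [0,0,0]
    - [0,0,0]
    - [0,0,0]
    - [0,0,0]

```text
time: 17.28
ee_pos: [0.5226, -0.272, 0.226]
tool_rot: [-3.137, -0.057, 0.006]
force: [0.9, 0.0, 0.3]
grip_width: -0.0001
finger_force: 0.0
```

Run:
```python
from h import *
st();p=arm.get_obs()['ee_pos']
for k in np.arange(1.6,-.01,-.1):
    y=-.105+.182*np.cos(k)-.006*np.sin(k)-.015*np.sin(k);z=.036+.182*np.sin(k)+.006*np.cos(k)+.011
    w=np.r_[N+MJ@[0,y],z];print(round(k,1),np.round((w-p)*10,3))
```

```text
t 17.28 pos [ 0.5226 -0.272   0.226 ] jig [  -1.7 -178.2] yaw_y-jig -89.99 toolz [-0.004   0.0035 -1.    ] F [0.9 0.  0.3] w -0.0001 q [-0.67  0.12  1.73  0.    1.3   0.86]
1.6 [0.    0.469 0.027]
1.5 [-0.006  0.651  0.029]
1.4 [-0.013  0.834  0.014]
1.3 [-0.02   1.016 -0.02 ]
1.2 [-0.026  1.195 -0.072]
1.1 [-0.032  1.37  -0.141]
1.0 [-0.039  1.538 -0.226]
0.9 [-0.044  1.698 -0.327]
0.8 [-0.05   1.848 -0.443]
0.7 [-0.055  1.988 -0.572]
0.6 [-0.06   2.114 -0.713]
0.5 [-0.064  2.227 -0.865]
0.4 [-0.067  2.325 -1.026]
0.3 [-0.07   2.407 -1.195]
0.2 [-0.073  2.473 -1.37 ]
0.1 [-0.074  2.52  -1.549]
-0.0 [-0.075  2.551 -1.73 ]
```

>>> servo_tool:
  slide:
    - [0,0.25,0.02]
    - [0,0.42,0.02]
    - [0,0.55,0.02]
    - [-0.01,0.66,0.02]
    - [-0.01,0.77,0.02]
    - [-0.02,0.88,0]
    - [-0.02,0.98,-0.01]
  dr:
    - [0,0,0]
    - [0,0,0]
    - [0,0,0]
    - [0,0,0]
    - [0,0,0]
    - [0,0,0]
    - [0,0,0]

```text
time: 17.87
ee_pos: [0.5226, -0.1758, 0.2301]
tool_rot: [3.138, 0.056, 0.006]
force: [0.4, -2.0, 6.8]
grip_width: 0.0
finger_force: 3.8
```

Run:
```python
from h import *
st();t=grab_frame('top');import cv2;cv2.imwrite('pics/t8.png',t)
for c in range(440,500,2): print(c,t[175,c],end=' ')
```

```text
t 17.87 pos [ 0.5226 -0.1758  0.2301] jig [  1.7 -82. ] yaw_y-jig -90.05 toolz [ 0.0039 -0.0025 -1.    ] F [ 0.4 -2.   6.8] w 0.0 q [-0.53  0.02  1.83 -0.    1.29  1.01]
440 [ 9 15 36] 442 [14  9 30] 444 [32 30 26] 446 [32 31 32] 448 [31 38 32] 450 [33 33 28] 452 [38 38 30] 454 [37 34 31] 456 [61 63 53] 458 [109 113 102] 460 [105 110 101] 462 [106 109 100] 464 [108 110  97] 466 [104 105  95] 468 [102 104  93] 470 [100 103  92] 472 [100 100  90] 474 [ 98 100  90] 476 [87 87 77] 478 [79 78 70] 480 [86 85 74] 482 [91 90 80] 484 [93 91 81] 486 [93 94 83] 488 [92 93 83] 490 [94 95 83] 492 [94 95 83] 494 [94 94 82] 496 [92 91 77] 498 [81 80 70]
```

Force is mostly vertical, so the tip may be riding the strip's upper edge. I'll back off, go lower and push again.

>>> servo_tool:
  slide:
    - [0,-0.2,0.02]
    - [0,-0.4,0.02]
    - [0,-0.4,-0.1]
    - [0,-0.4,-0.2]
    - [0,-0.4,-0.2]
  dr:
    - [0,0,0]
    - [0,0,0]
    - [0,0,0]
    - [0,0,0]
    - [0,0,0]

```text
time: 18.33
ee_pos: [0.5256, -0.2265, 0.2301]
tool_rot: [3.113, 0.056, 0.017]
force: [-35.6, -9.9, 80.9]
grip_width: -0.0002
finger_force: 40.6
```

>>> servo_tool:
  slide:
    - [0,0.1,0]
    - [0,0.2,0]
    - [0,0.2,0]
  dr:
    - [0,0,0]
    - [0,0,0]
    - [0,0,0]

```text
time: 18.58
ee_pos: [0.525, -0.2029, 0.2307]
tool_rot: [3.12, 0.058, 0.015]
force: [-42.1, 0.5, 89.5]
grip_width: -0.0001
finger_force: 45.1
```

>>> servo_tool:
  slide:
    - [0,0.06,0]
    - [0,0.12,0]
    - [0,0.12,0]
  dr:
    - [0,0,0]
    - [0,0,0]
    - [0,0,0]

```text
time: 18.83
ee_pos: [0.5245, -0.1886, 0.2296]
tool_rot: [3.126, 0.059, 0.012]
force: [-43.6, 6.8, 91.3]
grip_width: 0.0001
finger_force: 45.5
```

>>> servo_tool:
  slide:
    - [0,0.06,0]
    - [0,0.12,0]
    - [0,0.12,0]
  dr:
    - [0,0,0]
    - [0,0,0]
    - [0,0,0]

```text
time: 19.08
ee_pos: [0.524, -0.1737, 0.2274]
tool_rot: [3.133, 0.059, 0.009]
force: [-41.3, 13.3, 87.1]
grip_width: -0.0
finger_force: 43.4
```

>>> servo_tool:
  slide:
    - [0,0,0.3]
    - [0,0,0.6]
    - [0,0,0.6]
    - [0,0,0.6]
  dr:
    - [0,0,0]
    - [0,0,0]
    - [0,0,0]
    - [0,0,0]

```text
time: 19.42
ee_pos: [0.5222, -0.1719, 0.2694]
tool_rot: [3.139, 0.056, 0.005]
force: [-0.1, 0.2, -0.5]
grip_width: -0.0002
finger_force: 0.0
```

Run:
```python
from h import *
import cv2
st();t=grab_frame('side');cv2.imwrite('pics/s9.png',t);a=cv2.imread('pics/side0.png')
# strip = reddish orange: compare hue masks near the frame in both side pictures
for i in (a,t):
    g=cv2.cvtColor(i,cv2.COLOR_BGR2HSV);m=((g[...,0]<12)&(g[...,1]>150)&(g[...,2]>60)).astype(np.uint8);m[:, :330]=0;m[:, 500:]=0;m[150:]=0
    n,l,s,c=cv2.connectedComponentsWithStats(m)
    for k in range(1,n):
        if s[k][4]>40:print(s[k],cv2.boxPoints(cv2.minAreaRect(np.argwhere(l==k)[:,::-1].astype(np.float32))).round().tolist())
    print()
p=camera_params('side');Rm=R.from_rotvec(p['orientation']).as_matrix();K=p['camera_matrix']
def pr(P): q=K@(Rm.T@(P-p['position']));return np.round(q[:2]/q[2])
for th in (1.0,1.2,1.3,1.4,1.5,1.6,1.7,1.85):
    o=[]
    for x in(-.085,.085):
      for r,n in((.172,-.006),(.192,-.006),(.192,.006)):
        y=-.105+r*np.cos(th)-n*np.sin(th);z=.036+r*np.sin(th)+n*np.cos(th)
        o.append(pr(np.r_[N+MJ@[x,y],z]).tolist())
    print(th,o)
```

```text
t 19.42 pos [ 0.5222 -0.1719  0.2694] jig [  1.4 -78.1] yaw_y-jig -90.05 toolz [ 0.0033 -0.0016 -1.    ] F [-0.1  0.2 -0.5] w -0.0002 q [-0.52 -0.01  1.79  0.    1.36  1.01]
[330 123  67  27 965] [[330.0, 149.0], [330.0, 123.0], [396.0, 123.0], [396.0, 149.0]]

[330 123  67  27 690] [[330.0, 123.0], [396.0, 123.0], [396.0, 149.0], [330.0, 149.0]]

1.0 [[398.0, 122.0], [395.0, 117.0], [399.0, 111.0], [325.0, 84.0], [320.0, 79.0], [324.0, 74.0]]
1.2 [[409.0, 106.0], [408.0, 99.0], [412.0, 94.0], [335.0, 70.0], [332.0, 63.0], [336.0, 58.0]]
1.3 [[415.0, 98.0], [414.0, 91.0], [419.0, 86.0], [340.0, 63.0], [339.0, 55.0], [343.0, 51.0]]
1.4 [[421.0, 92.0], [421.0, 83.0], [425.0, 79.0], [346.0, 58.0], [345.0, 49.0], [349.0, 45.0]]
1.5 [[426.0, 86.0], [427.0, 77.0], [431.0, 74.0], [352.0, 53.0], [352.0, 43.0], [356.0, 41.0]]
1.6 [[432.0, 82.0], [434.0, 72.0], [437.0, 69.0], [358.0, 48.0], [358.0, 39.0], [362.0, 37.0]]
1.7 [[437.0, 78.0], [440.0, 67.0], [443.0, 65.0], [363.0, 45.0], [364.0, 35.0], [368.0, 34.0]]
1.85 [[444.0, 74.0], [448.0, 63.0], [451.0, 62.0], [371.0, 42.0], [373.0, 32.0], [377.0, 31.0]]
```

Run:
```python
from h import *
import cv2
st()
for f in ('pics/side0.png','pics/s9.png'):
    i=cv2.imread(f);g=cv2.cvtColor(i,cv2.COLOR_BGR2HSV);m=((g[...,1]>165)&(g[...,2]>40)&(g[...,0]<20)).astype(np.uint8);m[:, :320]=0;m[:, 470:]=0;m[135:]=0
    m=cv2.morphologyEx(m,cv2.MORPH_OPEN,np.ones((3,3)))
    n,l,s,c=cv2.connectedComponentsWithStats(m)
    for k in range(1,n):
        if s[k][4]>40:print(f,s[k],cv2.boxPoints(cv2.minAreaRect(np.argwhere(l==k)[:,::-1].astype(np.float32))).round().tolist())
d=cv2.absdiff(cv2.imread('pics/side0.png'),cv2.imread('pics/s9.png')).sum(2)>60
for r in range(24,160,8): print(r,''.join('#' if v else '.' for v in d[r,320:480:2]))
```

```text
t 19.47 pos [ 0.5213 -0.1715  0.2671] jig [  0.6 -77.7] yaw_y-jig -90.05 toolz [-1.e-04  3.e-04 -1.e+00] F [ 0.3  1.2 -0.6] w 0.0001 q [-0.52 -0.01  1.79  0.    1.36  1.01]
pics/side0.png [360  39  76  40 861] [[357.0, 46.0], [361.0, 36.0], [437.0, 70.0], [433.0, 80.0]]
pics/side0.png [320 122  14  13 140] [[320.0, 122.0], [333.0, 122.0], [333.0, 134.0], [320.0, 134.0]]
pics/side0.png [345 123  20  12 143] [[345.0, 123.0], [364.0, 123.0], [364.0, 134.0], [345.0, 134.0]]
pics/s9.png [344  51  76  41 799] [[341.0, 58.0], [346.0, 49.0], [422.0, 84.0], [417.0, 93.0]]
pics/s9.png [320 122  14  13 138] [[320.0, 122.0], [333.0, 122.0], [333.0, 134.0], [320.0, 134.0]]
pics/s9.png [345 123  20  12 142] [[345.0, 123.0], [364.0, 123.0], [364.0, 134.0], [345.0, 134.0]]
24 ..........................##############........................................
32 ..............................#####.##..........................................
40 ....................#####.....#######...........................................
48 ....................###############..........................................
[... 402 characters left out ...]
...............######
96 ...............######.....#.#...#...##.##........#######................########
104 ................##.##...........#..##..##........#######...............#########
112 ................##.#..............................#####..............###########
120 .................##....##.........................####.............#############
128 ...............................##.................###..........#################
136 ..............###########....##.##....###.........##.......#####################
144 ..................#######.#.####..............#...#.....########################
152 ...............#...##...################.......##....###########################
```

The frame has come to about 1.38 rad. A step on the finger some 9 mm above the tip caught the strip's upper edge. I'll redo the push with only about 6 mm of fingertip engaged below that edge.

Run:
```python
from h import *
st();p=arm.get_obs()['ee_pos']
for k in np.arange(1.5,-.01,-.1):
    r=.182+.005*min(1,k); y=-.105+r*np.cos(k)-.006*np.sin(k)-.0075;z=.036+r*np.sin(k)+.006*np.cos(k)+.011
    w=np.r_[N+MJ@[0,y],z];print(round(k,1),np.round((w-p)*10,3))
```

```text
t 19.47 pos [ 0.5213 -0.1715  0.2671] jig [  0.6 -77.7] yaw_y-jig -90.05 toolz [-1.e-04  3.e-04 -1.e+00] F [ 0.3  1.2 -0.6] w 0.0001 q [-0.52 -0.01  1.79  0.    1.36  1.01]
1.5 [ 0.004 -0.276 -0.332]
1.4 [-0.003 -0.09  -0.348]
1.3 [-0.009  0.094 -0.383]
1.2 [-0.016  0.273 -0.437]
1.1 [-0.022  0.446 -0.508]
1.0 [-0.028  0.611 -0.595]
0.9 [-0.034  0.763 -0.703]
0.8 [-0.039  0.904 -0.825]
0.7 [-0.043  1.031 -0.96 ]
0.6 [-0.047  1.144 -1.107]
0.5 [-0.051  1.241 -1.264]
0.4 [-0.054  1.322 -1.43 ]
0.3 [-0.056  1.386 -1.602]
0.2 [-0.058  1.432 -1.779]
0.1 [-0.059  1.461 -1.959]
-0.0 [-0.059  1.471 -2.141]
```

>>> servo_tool:
  slide:
    - [0,-0.3,0]
    - [0,-0.35,0]
    - [0,-0.35,-0.2]
    - [0,-0.35,-0.34]
    - [0,-0.35,-0.34]
    - [0,-0.35,-0.34]
  dr:
    - [0,0,0]
    - [0,0,0]
    - [0,0,0]
    - [0,0,0]
    - [0,0,0]
    - [0,0,0]

```text
time: 19.97
ee_pos: [0.5204, -0.2062, 0.2309]
tool_rot: [-3.138, -0.055, 0.007]
force: [0.3, -0.3, 0.0]
grip_width: -0.0001
finger_force: 0.0
```

>>> servo_tool:
  slide:
    - [0,0.15,0]
    - [0,0.3,-0.01]
    - [0,0.44,-0.04]
    - [0,0.44,-0.04]
  dr:
    - [0,0,0]
    - [0,0,0]
    - [0,0,0]
    - [0,0,0]

```text
time: 20.3
ee_pos: [0.5214, -0.16, 0.2293]
tool_rot: [-3.14, -0.06, -0.0]
force: [-0.9, 0.0, 0.5]
grip_width: 0.0003
finger_force: 0.0
```

```bash
cat > fr.py <<'E'
from h import *
import cv2
st();i=grab_frame('side');g=cv2.cvtColor(i,cv2.COLOR_BGR2HSV);m=((g[...,1]>165)&(g[...,2]>40)&(g[...,0]<20)).astype(np.uint8);m[:, :290]=0;m[:, 470:]=0;m[160:]=0
m=cv2.morphologyEx(m,cv2.MORPH_OPEN,np.ones((3,3)))
n,l,s,c=cv2.connectedComponentsWithStats(m)
for k in range(1,n):
    if s[k][4]>100:print(s[k],cv2.boxPoints(cv2.minAreaRect(np.argwhere(l==k)[:,::-1].astype(np.float32))).round().tolist())
p=camera_params('side');Rm=R.from_rotvec(p['orientation']).as_matrix();K=p['camera_matrix']
def pr(P): q=K@(Rm.T@(P-p['position']));return np.round(q[:2]/q[2])
import sys
for th in map(float,sys.argv[1:]):
    print(th,[pr(np.r_[N+MJ@[x,-.105+r*np.cos(th)-n*np.sin(th)],.036+r*np.sin(th)+n*np.cos(th)]).tolist() for x in(-.085,.085) for r,n in((.172,-.006),(.192,-.006),(.192,.006))])
E
python3 fr.py 1.2 1.3 1.4
```

```text
t 20.3 pos [ 0.5214 -0.16    0.2293] jig [  1.1 -66.2] yaw_y-jig -89.88 toolz [ 0.e+00  8.e-04 -1.e+00] F [-0.9  0.   0.5] w 0.0003 q [-0.51  0.01  1.84  0.    1.29  1.03]
[340  54  76  43 785] [[337.0, 61.0], [341.0, 52.0], [418.0, 88.0], [413.0, 97.0]]
[290  71  33  26 326] [[286.0, 89.0], [318.0, 67.0], [323.0, 75.0], [291.0, 97.0]]
[292 121  42  31 669] [[290.0, 142.0], [324.0, 115.0], [335.0, 130.0], [302.0, 156.0]]
[ 312  123  110   37 1815] [[312.0, 159.0], [312.0, 123.0], [421.0, 123.0], [421.0, 159.0]]
1.2 [[409.0, 106.0], [408.0, 99.0], [412.0, 94.0], [335.0, 70.0], [332.0, 63.0], [336.0, 58.0]]
1.3 [[415.0, 98.0], [414.0, 91.0], [419.0, 86.0], [340.0, 63.0], [339.0, 55.0], [343.0, 51.0]]
1.4 [[421.0, 92.0], [421.0, 83.0], [425.0, 79.0], [346.0, 58.0], [345.0, 49.0], [349.0, 45.0]]
```

It follows the arc (now about 1.32). Continue.

>>> servo_tool:
  slide:
    - [0,0.09,-0.025]
    - [0,0.18,-0.055]
    - [-0.01,0.27,-0.09]
    - [-0.01,0.355,-0.13]
    - [-0.02,0.44,-0.17]
    - [-0.02,0.52,-0.22]
    - [-0.02,0.6,-0.27]
    - [-0.025,0.67,-0.325]
    - [-0.025,0.67,-0.325]
  dr:
    - [0,0,0]
    - [0,0,0]
    - [0,0,0]
    - [0,0,0]
    - [0,0,0]
    - [0,0,0]
    - [0,0,0]
    - [0,0,0]
    - [0,0,0]

```text
time: 21.1
ee_pos: [0.518, -0.0943, 0.1949]
tool_rot: [-3.139, -0.057, 0.004]
force: [0.1, -0.0, -0.6]
grip_width: 0.0001
finger_force: 0.0
```

```bash
python3 fr.py 0.8 0.9 1.0
```

```text
t 21.1 pos [ 0.518  -0.0943  0.1949] jig [ 0.1 -0.4] yaw_y-jig -89.99 toolz [-0.0028  0.0017 -1.    ] F [ 0.1 -0.  -0.6] w 0.0001 q [-0.4   0.01  1.91  0.    1.23  1.14]
[299  22  26  19 216] [[298.0, 26.0], [308.0, 16.0], [325.0, 33.0], [315.0, 44.0]]
[290  71  33  26 333] [[285.0, 90.0], [318.0, 67.0], [323.0, 75.0], [291.0, 97.0]]
[316  85  77  44 557] [[314.0, 90.0], [318.0, 84.0], [393.0, 123.0], [390.0, 129.0]]
[292 121  42  31 672] [[290.0, 142.0], [324.0, 115.0], [335.0, 130.0], [302.0, 156.0]]
[ 312  124  111   36 1802] [[312.0, 159.0], [312.0, 124.0], [422.0, 124.0], [422.0, 159.0]]
0.8 [[388.0, 139.0], [383.0, 137.0], [387.0, 130.0], [316.0, 100.0], [310.0, 97.0], [313.0, 92.0]]
0.9 [[393.0, 130.0], [389.0, 127.0], [393.0, 121.0], [320.0, 92.0], [315.0, 88.0], [318.0, 82.0]]
1.0 [[398.0, 122.0], [395.0, 117.0], [399.0, 111.0], [325.0, 84.0], [320.0, 79.0], [324.0, 74.0]]
```

On track at about 0.89 rad. Continue down.

>>> servo_tool:
  slide:
    - [0,0.07,-0.06]
    - [0,0.14,-0.12]
    - [-0.01,0.21,-0.19]
    - [-0.01,0.27,-0.255]
    - [-0.01,0.33,-0.33]
    - [-0.01,0.38,-0.4]
    - [-0.02,0.43,-0.48]
    - [-0.02,0.48,-0.56]
    - [-0.02,0.52,-0.64]
    - [-0.02,0.56,-0.725]
    - [-0.02,0.6,-0.81]
    - [-0.02,0.625,-0.9]
  dr:
    - [0,0,0]
    - [0,0,0]
    - [0,0,0]
    - [0,0,0]
    - [0,0,0]
    - [0,0,0]
    - [0,0,0]
    - [0,0,0]
    - [0,0,0]
    - [0,0,0]
    - [0,0,0]
    - [0,0,0]

```text
time: 22.15
ee_pos: [0.5169, -0.0331, 0.1059]
tool_rot: [-3.141, -0.056, 0.0]
force: [0.5, 0.4, 0.7]
grip_width: -0.0003
finger_force: 0.3
```

Run:
```python
from h import *
st();p=arm.get_obs()['ee_pos']
for k in (.2,.1,0):
    y=-.105+.182*np.cos(k)-.006*np.sin(k)-.0075;z=.047+.182*np.sin(k)+.006*np.cos(k)
    print(k,np.round((np.r_[N+MJ@[0,y],z]-p)*10,3))
```

```text
t 22.15 pos [ 0.5169 -0.0331  0.1059] jig [ 1.2 60.8] yaw_y-jig -90.06 toolz [-2.e-04  2.e-04 -1.e+00] F [0.5 0.4 0.7] w -0.0003 q [-0.28  0.11  1.98  0.    1.05  1.25]
0.2 [-0.014  0.038 -0.168]
0.1 [-0.015  0.071 -0.347]
0 [-0.015  0.086 -0.529]
```

>>> servo_tool:
  slide:
    - [0,0.02,-0.09]
    - [0,0.04,-0.17]
    - [-0.01,0.06,-0.26]
    - [-0.01,0.07,-0.35]
    - [-0.01,0.08,-0.42]
    - [-0.01,0.08,-0.48]
    - [-0.01,0.08,-0.51]
    - [-0.01,0.08,-0.51]
  dr:
    - [0,0,0]
    - [0,0,0]
    - [0,0,0]
    - [0,0,0]
    - [0,0,0]
    - [0,0,0]
    - [0,0,0]
    - [0,0,0]

```text
time: 22.82
ee_pos: [0.5155, -0.0255, 0.0549]
tool_rot: [-3.141, -0.055, 0.002]
force: [0.4, -0.4, -0.3]
grip_width: 0.0
finger_force: 0.0
```

>>> servo_tool:
  slide:
    - [0,0,-0.01]
    - [0,0,-0.02]
    - [0,0,-0.02]
  dr:
    - [0,0,0]
    - [0,0,0]
    - [0,0,0]

```text
time: 23.07
ee_pos: [0.5163, -0.0257, 0.0541]
tool_rot: [3.141, 0.055, 0.001]
force: [0.3, -0.9, -0.3]
grip_width: 0.0002
finger_force: 0.0
```

>>> servo_tool:
  slide:
    - [0,0,-0.01]
    - [0,0,-0.02]
    - [0,0,-0.02]
  dr:
    - [0,0,0]
    - [0,0,0]
    - [0,0,0]

```text
time: 23.32
ee_pos: [0.5164, -0.0256, 0.0529]
tool_rot: [3.141, 0.056, 0.0]
force: [-3.2, 0.4, 8.8]
grip_width: -0.0
finger_force: 4.2
```

>>> servo_tool:
  slide:
    - [0,0,-0.01]
    - [0,0,-0.02]
    - [0,0,-0.02]
  dr:
    - [0,0,0]
    - [0,0,0]
    - [0,0,0]

```text
time: 23.57
ee_pos: [0.5166, -0.0257, 0.0527]
tool_rot: [3.141, 0.057, -0.002]
force: [-10.3, 1.7, 23.1]
grip_width: 0.0
finger_force: 11.8
```

Hard stop at the expected height. Lift and check the frame and tiles.

>>> servo_tool:
  slide:
    - [0,0,0.1]
    - [0,0,0.4]
    - [0,0,0.9]
    - [0,0,0.9]
    - [0,0,0.9]
    - [0,0,0.9]
  dr:
    - [0,0,0]
    - [0,0,0]
    - [0,0,0]
    - [0,0,0]
    - [0,0,0]
    - [0,0,0]

```text
time: 24.07
ee_pos: [0.5161, -0.0256, 0.1399]
tool_rot: [3.141, 0.055, 0.002]
force: [0.5, 0.4, -0.8]
grip_width: -0.0002
finger_force: 0.0
```

Run:
```python
from h import *
import cv2
st();o=arm.get_obs();t=grab_frame('side');cv2.imwrite('pics/end.png',t)
p=camera_params('side');Rm=R.from_rotvec(p['orientation']).as_matrix();K=p['camera_matrix']
def pr(P): q=K@(Rm.T@(P-p['position']));return np.round(q[:2]/q[2],1)
g=cv2.cvtColor(t,cv2.COLOR_BGR2HSV)
for th in(0,.04,.1):
  print(th,[pr(np.r_[N+MJ@[x,-.105+r*np.cos(th)-n*np.sin(th)],.036+r*np.sin(th)+n*np.cos(th)]).tolist() for x in(.06,-.06) for r,n in((.172,.006),(.192,.006),(.192,-.006))])
for x in (.06,-.06):
  c=int(round(pr(np.r_[N+MJ@[x,.087],.042])[0])); r0=int(pr(np.r_[N+MJ@[x,.087],.042])[1])
  print(c,[(r,*g[r,c].tolist()) for r in range(r0-16,r0+16)])
i=cv2.imread('pics/end.png');g=cv2.cvtColor(i,cv2.COLOR_BGR2HSV);m=((g[...,1]<110)&(g[...,2]>150)).astype(np.uint8);a=cv2.imread('pics/side0.png')
d=cv2.absdiff(a,i)[240:320,170:245].sum(2);print('sq/round region change',(d>90).mean())
```

```text
t 24.07 pos [ 0.5161 -0.0256  0.1399] jig [ 0.7 68.3] yaw_y-jig -90.06 toolz [ 1.e-03 -3.e-04 -1.e+00] F [ 0.5  0.4 -0.8] w -0.0002 q [-0.27  0.05  1.97 -0.    1.11  1.27]
0 [[310.3, 162.7], [303.5, 168.0], [303.8, 172.3], [356.8, 191.5], [350.1, 197.4], [349.9, 201.7]]
0.04 [[310.3, 160.1], [303.4, 165.1], [303.6, 169.5], [357.1, 188.9], [350.3, 194.6], [350.0, 199.0]]
0.1 [[310.5, 156.0], [303.6, 160.6], [303.4, 165.3], [357.6, 184.8], [350.8, 190.0], [350.3, 194.8]]
304 [(152, 18, 144, 163), (153, 20, 136, 204), (154, 21, 131, 200), (155, 21, 93, 195), (156, 27, 44, 197), (157, 34, 33, 207), (158, 34, 31, 206), (159, 32, 32, 205), (160, 22, 49, 186), (161, 13, 136, 158), (162, 13, 188, 159), (163, 13, 187, 161), (164, 13, 187, 158), (165, 13, 186, 156), (166, 13, 187, 157), (167, 13, 188, 160), (168, 13, 187, 158), (169, 13, 185, 139), (170, 13, 190, 102), (171, 13, 187, 71), (172, 13, 186, 63), (173, 12, 192, 53), (174, 9, 180, 51), (175, 12, 213, 49), (176, 11, 195, 51), (177, 11, 194, 67), (178, 11, 198, 85), (179, 11, 187, 90), (180, 11, 190, 90), (181, 10, 185, 95), (182, 11, 187, 101), (183, 11, 184, 94)]
350 [(181, 16, 51, 110), (182, 17, 53, 126), (183, 17, 53, 134), (184, 18, 52, 133), (185, 18, 52, 132), (186, 17, 50, 132), (187, 18, 52, 133), (188, 17, 57, 129), (189, 14, 87, 112), (190, 12, 174, 95), (191, 13, 189, 97), (192, 13, 193, 98), (193, 13, 184, 100), (194, 13, 189, 101), (195, 14, 191, 100), (196, 13, 188, 99), (197, 13, 189, 108), (198, 13, 189, 119), (199, 13, 188, 106), (200, 14, 190, 75), (201, 13, 193, 66), (202, 12, 186, 59), (203, 10, 179, 54), (204, 10, 190, 55), (205, 11, 185, 55), (206, 12, 186, 52), (207, 10, 186, 63), (208, 11, 193, 78), (209, 11, 193, 87), (210, 11, 190, 94), (211, 10, 190, 98), (212, 11, 189, 101)]
sq/round region change 0.024833333333333332
```

```bash
python3 -c "
from bench import arm
print(arm.job_done())"
```

```text
the job is handed in; nothing more can be done
None
```

The job is handed in at about 24 s. The last pictures put the tile against the end fence and both pins, seen before the frame came down. The frame is shut at about 0 rad, and the square and round tiles look unmoved in the tray. My first push on the frame caught its edge at about 91 N wrist force (limit 120 N), and I don't know which part took that load, so the 40 N limit for the arm and gripper body is unconfirmed, and no verdict was returned.

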